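Set the collar of the taller lens to its marked stop

TASK

Two inspection camera lenses stand nose up on the desk. Turn the clicking aperture collar of the taller lens, by its lever or by the ring itself, until the lever lines up with the raised pointer on that lens's scale plate, and let it rest in that click. Do not turn the collar of the shorter lens.

Things in the scene. Friction and masses are not known exactly. Their poses are not given: they have to be found in the camera images.
- tall_lens: Taller, slimmer lens: fixed upright black barrel, 42 mm diameter, 98 mm high, on a dark round foot (86 mm). Origin: centre of the foot's underside, on the axis; z up. A dark fan-shaped plate (top z = 58 mm, out to 72 mm) toward the robot has a pale tick per stop; a raised metal pointer, 16 mm high, 55 to 71 mm out, marks the third, at direction pi + 0.3 rad (counterclockwise from x).
- tall_ring (a joint): Angle of its collar, rad, counterclockwise from above, -0.1 to 1.9; the lever's direction in the lens frame is pi - 0.9 + joint. The collar is a black ribbed ring, 52 mm diameter, z = 64 to 84 mm. A spring pulls it into the nearest stop: 0, 0.6, 1.2 or 1.8. It starts at 0 or 0.6 (rarely between); the pointer marks 1.2. A click takes up to 0.13 N m (3 N at the lever).
- tall_lever (a point): Middle of the top edge of the collar's lever, 42 mm from the axis, 96 mm above the desk. The lever is an upright radial aluminium tab, 10 mm thick, z = 62 to 96 mm, standing out from the ring to 52 mm from the axis. It can be pinched from above across its thickness, fingertips above the plate, and led along its arc.
- short_ring (a joint): Angle of the collar of the other, shorter lens (58 mm high, barrel 54 mm in diameter; same kind of lever and plate, 40 mm lower). It starts near its stop 0.6 rad and is to be left there.

How it is judged:
At the end, for the whole second after the job is handed in: The taller lens's collar rests within 0.18 rad (10 degrees) of the marked stop (joint 1.2): its lever lines up with the raised pointer (value of joint tall_ring between 1.02 and 1.38 rad and velocity of joint tall_ring between -0.05 and 0.05 rad/s); the robot touches nothing.
It fails at once if the shorter lens's collar is turned more than about 0.2 rad (11 degrees) from its stop (value of joint short_ring below 0.4 rad or value of joint short_ring above 0.8 rad).
It also fails if it takes over 32 s, if anything falls off the work surface, if the arm or the gripper's body presses on something with over 40 N, if the wrist force passes 120 N, or if a joint passes its speed limit or range.

ROBOT

A 6-joint arm with a two-finger parallel gripper is mounted at the origin on a cart in front of the work surface, level with it; the furniture and walls round the work are solid. World frame = base frame: x ahead of the robot, y to its left, z up, the work surface at z = 0. Lengths are in m, angles in rad, forces in N, time in s.
With the tool pointing down it reaches from about 0.275 to 0.725 m from the base axis. Payload 15.9 kg.
Tool frame: the origin (TCP) lies at the very end of the fingers, on their centre line; the grasp point (between the pads) lies 19 mm behind it (r.grasp_offset is the z of the grasp point in the tool frame, in m); z points along the fingers, y is the direction in which the jaws open and shut (so a half turn about z gives the same grasp; the last joint's range is limited). The gripper opens to 85 mm and grips with 20 to 120 N. Pads are 22 mm wide; open, the fingers measure 114 mm over their backs; the gripper's body (76 mm by 85 mm) begins 54 mm behind the grasp point. The pads swing forward as they close: fully open they stand 13 mm farther back than shut.
Start: joints at [-1.223, 0.213, -0.034, 1.323, 0, 1.571], TCP at [0.17, -0.47, 0.231] pointing down, gripper open.
Joint ranges: [-2.98, 2.98], [-0.74, 1.72], [-1.14, 1.35], [-2.1, 2.04], [-1.57, 1.44], [-3.14, 3.14]. Speed limits (rad/s): [1.89, 1.89, 2.39, 2.57, 3.14, 3.14].

INTERFACE

Orientations are given as a 3x3 rotation matrix whose columns are the frame's x, y, z axes.
In Python, from plant import r gives the robot as it stands. Calls block until the motion is done:
- r.move_to(position, orientation): joint-space move of the TCP to a pose.
- r.move_linear(position, speed=0.15, frame=None, guard=None): straight line of the TCP; frame=None keeps the orientation; speed is the mean speed in m/s. With guard (N) it stops when the force on the tool has changed by that much, and returns True; else False.
- r.movej(angles): joint-space move.
- r.gripper_to(opening, newtons=None): opening from 0.0 (shut) to 1.0 (fully open); newtons is the grip in N (None keeps the last); returns when the fingers have stopped.
- r.dwell(seconds).
- r.ik(position, orientation): joint angles nearest the present ones, or None.
- r.get_image(name): name is "side" or "top" or "wrist"; returns the picture (384x512x3 uint8, red, green, blue); there is no depth.
- r.camera_model(name): a dict with "mtx" (3x3 intrinsics, pixels), "rvec" (rotation vector, rad) and "tvec" (3), from world to camera coordinates, as OpenCV has them; the wrist camera has in their place "tool_from_camera" (4x4, takes a point from camera to tool coordinates, whose origin is the TCP and whose axes are the flange's). Camera axes: x right, y down, z forward; pixel columns grow to the right and rows downward; lengths in m; the calibration is good to about 2 mm. A picture is of the moment at which its call begins: read the wrist's pose just before it. camera_model takes no time and is no camera call.
A pose or a line that the arm cannot do raises r.MotionError and nothing moves.
- r.hand_in(): hands the job in, once; it reports no verdict.
Readings, each from a call of its own:
- r.get_t(): time.
- r.get_joints(): joint angles.
- r.get_joint_velocities(): joint speeds.
- r.get_effort(): joint torques, N m.
- r.get_eef_pos(): TCP position.
- r.get_ee_rot(): TCP orientation.
- r.get_contact_force(): force on the tool from outside, world axes, zero at the start.
- r.get_torque(): the same for the moment, N m.
- r.get_finger_gap(): opening from 0.0 (shut) to 1.0 (fully open).
Only numpy, scipy, OpenCV 4.12 (cv2) and the standard library are available. Lean on these libraries where they do the work, as an engineer would, in place of code of your own. Each camera call takes 0.05 s, during which the arm holds its last target.

## Working session

There is one attempt and no reset: what is moved stays moved. The work goes in short steps, each a Python script; the robot and the scene stay as the last script left them, time stands still between calls to the robot, and variables do not carry over. Pictures are saved under pics/ and viewed, and the job is handed in when it is done.

```bash
ls; mkdir -p pics
python3 - <<'E'
from plant import r
import cv2
for n in("side","top"):
    im=r.get_image(n); cv2.imwrite(f"pics/{n}0.png",im[:,:,::-1])
    m=r.camera_model(n); print(n,m)
print(r.get_t(),r.get_ee_rot(),r.grasp_offset, r.camera_model("wrist"))
E
```

```text
pics
side {'mtx': array([[486.21276599,   0.        , 260.27221001],
       [  0.        , 486.21276599, 184.42903835],
       [  0.        ,   0.        ,   1.        ]]), 'rvec': array([ 0.3162002 , -2.60694592,  1.50697554]), 'tvec': array([0.45617496, 0.11756842, 1.01164035])}
top {'mtx': array([[360.47667671,   0.        , 255.77413452],
       [  0.        , 360.47667671, 195.1967447 ],
       [  0.        ,   0.        ,   1.        ]]), 'rvec': array([ 2.1544831 , -2.13744309,  0.17506908]), 'tvec': array([0.04798929, 0.48966319, 0.87239558])}
0.1 [[ 9.40111486e-01  3.40866957e-01 -3.34135956e-04]
 [ 3.40867120e-01 -9.40110950e-01  1.00458271e-03]
 [ 2.83041800e-05 -1.05831570e-03 -9.99999440e-01]] -0.0187 {'mtx': array([[306.45461393,   0.        , 255.8664712 ],
       [  0.        , 306.45461393, 192.51299284],
       [  0.        ,   0.        ,   1.        ]]), 'tool_from_camera': array([[ 1.03457258e-04, -9.60691995e-01, -2.77616427e-01,
         6.98464445e-02],
       [ 9.99999789e-01,  2.77279169e-04, -5.86862397e-04,
         1.22958318e-04],
       [ 6.40771259e-04, -2.77616308e-01,  9.60691821e-01,
        -1.43477750e-01],
       [ 0.00000000e+00,  0.00000000e+00,  0.00000000e+00,
         1.00000000e+00]])}
```

View pics/side0.png

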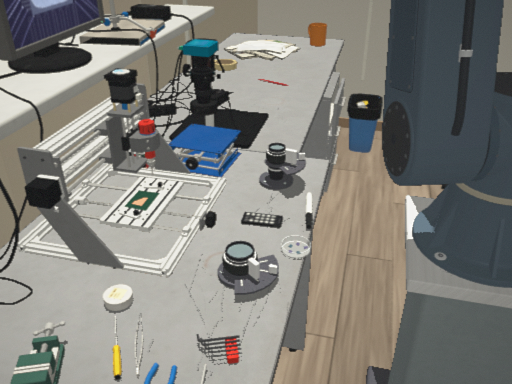

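View pics/top0.png

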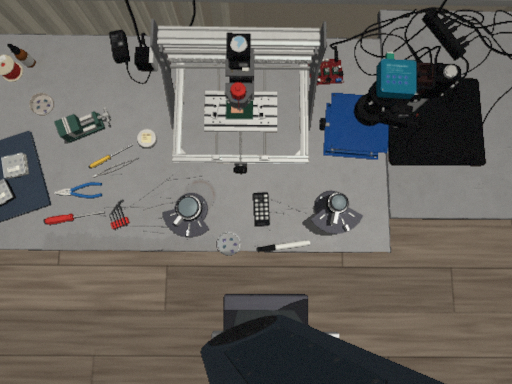

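The side view shows the taller, slimmer lens at about (278,165) and the short one at (242,262). In the top view the tall lens is at about (336,205) and the short one at (187,208). I'll zoom in on the tall one.

```bash
cat > h.py <<'E'
import numpy as np,cv2
def ray(m,uv):
    R,_=cv2.Rodrigues(m["rvec"]);t=np.array(m["tvec"]).ravel()
    p=cv2.undistortPoints(np.array([[uv]],float),m["mtx"],None)[0,0]
    d=R.T@np.array([p[0],p[1],1]); return -R.T@t,d
def onz(m,uv,z):
    o,d=ray(m,uv); return o+d*(z-o[2])/d[2]
def proj(m,P):
    return cv2.projectPoints(np.array(P,float).reshape(-1,3),m["rvec"],m["tvec"],m["mtx"],None)[0][:,0]
def tri(m1,u1,m2,u2):
    o1,d1=ray(m1,u1);o2,d2=ray(m2,u2)
    s=np.linalg.lstsq(np.c_[d1,-d2],o2-o1,rcond=None)[0]
    a=o1+d1*s[0];b=o2+d2*s[1];return (a+b)/2,np.linalg.norm(a-b)
E
python3 - <<'E'
import cv2,numpy as np
a=cv2.imread("pics/side0.png")[130:200,250:315]
b=cv2.imread("pics/top0.png")[180:245,295:370]
z=lambda i:cv2.resize(i,(400,400*i.shape[0]//i.shape[1]),interpolation=cv2.INTER_CUBIC)
a,b=z(a),z(b);h=max(a.shape[0],b.shape[0])
o=np.zeros((h,800,3),np.uint8);o[:a.shape[0],:400]=a;o[:b.shape[0],400:]=b
cv2.imwrite("pics/z0.png",o)
E
```

```text
(no output)
```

View pics/z0.png

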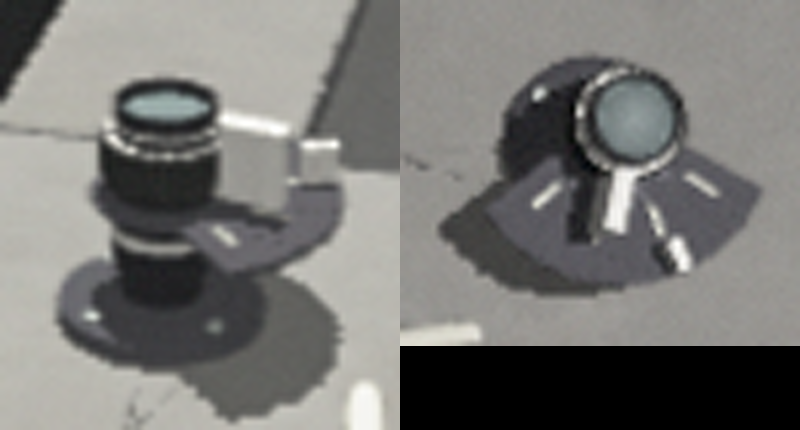

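The lever (zoom 620,200) sits at the second tick. The pointer (zoom 675,250) is one stop counterclockwise from it. Next I'll measure the axis, lever and pointer.

Run:
```python
from h import *
from plant import r
T=r.camera_model("top");S=r.camera_model("side")
def glass(f,x0,y0,x1,y1):
    i=cv2.imread(f)[y0:y1,x0:x1].astype(int); b,g,rr=i[...,0],i[...,1],i[...,2]
    m=((b-rr)>15)&(g-rr>12)&(b>90)
    n,l,st,c=cv2.connectedComponentsWithStats(m.astype(np.uint8))
    k=1+np.argmax(st[1:,4]); print(f,st[k]); return c[k]+[x0,y0]
gt=glass("pics/top0.png",320,185,360,220);gs=glass("pics/side0.png",260,135,295,165)
print(gt,gs,tri(T,gt,S,gs))
c=onz(T,gt,.098);print("axis",c)
zz=lambda u,v:(295+(u-400)*.1875,180+v*.1875)
for n,p,z in(("levertip",(613,232),.096),("leverroot",(627,170),.096),("ptr tip",(684,268),.074),("ptr in",(660,240),.074),("tick0",(545,193),.058),("tick3",(702,184),.058),("foot",(0,0),0)):
    q=onz(T,zz(*p),z)-c;print(n,q[:2],np.hypot(*q[:2]),np.arctan2(q[1],q[0])%6.283)
for n,p in(("foot centre",(c[0],c[1],0)),):print(proj(S,p),proj(T,p))
```

```text
Traceback (most recent call last):
ValueError: attempt to get argmax of an empty sequence
```

```bash
cat > m.py <<'E'
from h import *
from plant import r
T=r.camera_model("top");S=r.camera_model("side")
def glass(f,x0,y0,x1,y1):
    i=cv2.imread(f)[y0:y1,x0:x1].astype(int); b,g,rr=i[...,0],i[...,1],i[...,2]
    m=((g-rr)>8)&(g>80)
    n,l,st,c=cv2.connectedComponentsWithStats(m.astype(np.uint8))
    k=1+np.argmax(st[1:,4]); print(f,st[k]); return c[k]+[x0,y0]
gt=glass("pics/top0.png",320,185,360,220);gs=glass("pics/side0.png",260,135,295,165)
print(gt,gs,tri(T,gt,S,gs))
c=onz(T,gt,.098);print("axis",c)
zz=lambda u,v:(295+(u-400)*.1875,180+v*.1875)
for n,p,z in(("levertip",(613,232),.096),("leverroot",(627,170),.096),("ptr tip",(684,268),.074),("ptr in",(660,240),.074),("tick0",(545,193),.058),("tick3",(702,184),.058)):
    q=onz(T,zz(*p),z)-c;print(n,q[:2],np.hypot(*q[:2]),np.arctan2(q[1],q[0])%6.283)
print(proj(S,(c[0],c[1],0)),proj(T,(c[0],c[1],0)))
E
python3 m.py
```

```text
pics/top0.png [ 12  10  14  14 143]
pics/side0.png [10 10 14  5 47]
[338.65034965 201.69230769] [276.5106383  146.78723404] (array([ 0.46543026, -0.14351011,  0.09506927]), np.float64(0.0022169680523934465))
axis [ 0.46613104 -0.14266344  0.098     ]
levertip [-0.05121762  0.00965129] 0.05211902237221497 2.95533971122305
leverroot [-0.02387582  0.00275292] 0.024034002483411462 3.026797968296105
ptr tip [-0.06541317 -0.02687707] 0.07071958976223604 3.531259104015241
ptr in [-0.05295199 -0.01646852] 0.05545380994901856 3.442932849704021
tick0 [-0.03063879  0.03174134] 0.0441163020063202 2.3385216072663586
tick3 [-0.02590025 -0.04066823] 0.048215429225747265 4.145116349565669
[[274.88521694 180.963815  ]] [[329.77997955 206.73608049]]
```

The sizes agree with the sheet: lever tip at 52 mm, pointer from 55 to 71 mm. The axis is near (0.466,-0.143). The lever direction is about 2.97, so the joint is near 0.6, and the pointer is at about 3.5. I'll take a closer wrist view from a hover.

```bash
cat > g.py <<'E'
from h import *
from plant import r
def ori(a,s):  # tool x radial (s=+1 outward), z down
    x=s*np.array([np.cos(a),np.sin(a),0]);z=np.array([0,0,-1.]);return np.c_[x,np.cross(z,x),z]
def wristcam(pos,R):
    m=r.camera_model("wrist");C=np.array(m["tool_from_camera"])
    Tw=np.eye(4);Tw[:3,:3]=R;Tw[:3,3]=pos
    W=np.linalg.inv(Tw@C); return dict(mtx=m["mtx"],rvec=cv2.Rodrigues(W[:3,:3])[0],tvec=W[:3,3])
E
python3 - <<'E'
from g import *
import pickle
ax=np.array([.466,-.143]);a=2.98
P=[*(ax+.038*np.array([np.cos(a),np.sin(a)])),.19]
for s in(1,-1):
    for aa in(2.98,3.52): print(s,r.ik([*(ax+.038*np.array([np.cos(aa),np.sin(aa)])),.078],ori(aa,s)))
s=-1
r.move_to(P,ori(a,s))
p,R=r.get_eef_pos(),r.get_ee_rot()
im=r.get_image("wrist");cv2.imwrite("pics/w1.png",im[:,:,::-1])
pickle.dump(wristcam(p,np.array(R)),open("w1.pkl","wb"))
print(p,r.get_t())
E
```

```text
1 [-0.3092112   0.20186755 -0.45168464  0.91724414  0.         -0.14761855]
1 [-0.34964189  0.21813162 -0.43075044  0.92191427  0.         -0.72804924]
-1 [-0.3092112   0.20186755 -0.45168464  0.91724414  0.          2.9939741 ]
-1 [-0.34964189  0.21813162 -0.43075044  0.92191427  0.          2.41354341]
[ 0.42842479 -0.13745756  0.1900617 ] 1.7083
```

View pics/w1.png

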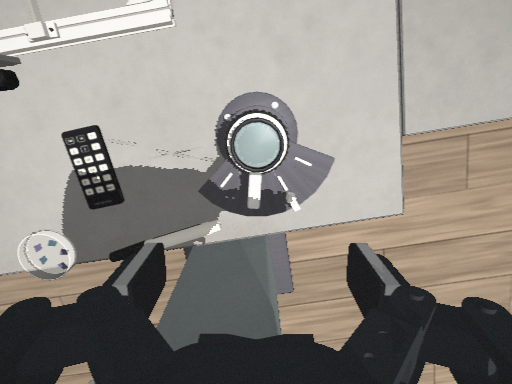

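The wrist view shows the glass at (257,145), the lever at (254,190), the pointer at (293,203), and ticks at (227,180) and (303,161).

```bash
cat > mw.py <<'E'
import sys,pickle
from h import *
n=sys.argv[1]
W=pickle.load(open(n+".pkl","rb"));i=cv2.imread(f"pics/{n}.png").astype(int)
b,g,rr=i[...,0],i[...,1],i[...,2]
x0,y0,x1,y1=map(int,sys.argv[2:6])
m=np.zeros(b.shape,bool);m[y0:y1,x0:x1]=True
def comps(mm,lo):
    _,_,st,c=cv2.connectedComponentsWithStats((mm&m).astype(np.uint8));return [(st[k],c[k],None) for k in range(1,len(st)) if st[k,4]>=lo]
gl=max(comps(((g-rr)>8)&(g>80),30),key=lambda t:t[0][4]);print("glass",gl[0],gl[1])
c=onz(W,gl[1],.098);print("axis",c)
_,lab,st,ce=cv2.connectedComponentsWithStats(((rr>150)&m).astype(np.uint8))
for k in range(1,len(st)):
    if st[k,4]<8: continue
    pts=np.argwhere(lab==k)[:,::-1].astype(np.float32)
    box=cv2.boxPoints(cv2.minAreaRect(pts))
    out=[]
    for z in(.058,.074,.096):
        q=onz(W,ce[k],z)-c; out.append((z,round(np.hypot(*q[:2]),4),round(np.arctan2(q[1],q[0])%6.2832,3)))
    print(st[k],ce[k].round(1),out)
    L=sorted(range(4),key=lambda j:np.linalg.norm(box[0]-box[j]))
    e=(box[0]+box[L[1]])/2,(box[L[2]]+box[L[3]])/2
    print("   axis ends",[[ (lambda q:(round(np.hypot(*q[:2]),4),round(np.arctan2(q[1],q[0])%6.2832,3)))(onz(W,p,z)-c) for p in e] for z in(.058,.074,.096)])
im=cv2.imread(f"pics/{n}.png")[y0:y1,x0:x1]
cv2.imwrite(f"pics/{n}z.png",cv2.resize(im,None,fx=4,fy=4,interpolation=cv2.INTER_CUBIC))
E
python3 mw.py w1 195 85 340 220
```

```text
glass [ 234  122   46   46 1629] [256.72498465 144.22713321]
axis [ 0.46805756 -0.14490161  0.098     ]
[ 195   85  145  135 7976] [281.  138.8] [(0.058, np.float64(0.0217), np.float64(4.541)), (0.074, np.float64(0.0205), np.float64(4.625)), (0.096, np.float64(0.019), np.float64(4.757))]
   axis ends [[(np.float64(0.0568), np.float64(1.622)), (np.float64(0.0752), np.float64(4.39))], [(np.float64(0.0532), np.float64(1.59)), (np.float64(0.0706), np.float64(4.414))], [(np.float64(0.0484), np.float64(1.539)), (np.float64(0.0643), np.float64(4.453))]]
[271 101   8   8  47] [274.7 104.7] [(0.058, np.float64(0.0329), np.float64(5.628)), (0.074, np.float64(0.0325), np.float64(5.654)), (0.096, np.float64(0.032), np.float64(5.691))]
   axis ends [[(np.float64(0.0355), np.float64(5.674)), (np.float64(0.0305), np.float64(5.588))], [(np.float64(0.035), np.float64(5.696)), (np.float64(0.0302), np.float64(5.618))], [(np.float64(0.0343), np.float64(5.728)), (np.float64(0.0298), np.float64(5.66))]]
[227 113  60  96 889] [257.8 158.9] [(0.058, np.float64(0.0183), np.float64(3.037)), (0.074, np.float64
[... 2313 characters left out ...]
 ends [[(np.float64(0.0556), np.float64(2.335)), (np.float64(0.039), np.float64(2.336))], [(np.float64(0.051), np.float64(2.314)), (np.float64(0.0354), np.float64(2.306))], [(np.float64(0.0448), np.float64(2.279)), (np.float64(0.0305), np.float64(2.254))]]
[277 176  12  15  65] [282.4 182.9] [(0.058, np.float64(0.0473), np.float64(3.512)), (0.074, np.float64(0.043), np.float64(3.531)), (0.096, np.float64(0.0372), np.float64(3.565))]
   axis ends [[(np.float64(0.039), np.float64(3.509)), (np.float64(0.0554), np.float64(3.514))], [(np.float64(0.0352), np.float64(3.533)), (np.float64(0.0507), np.float64(3.53))], [(np.float64(0.0301), np.float64(3.575)), (np.float64(0.0443), np.float64(3.559))]]
```

View pics/w1z.png

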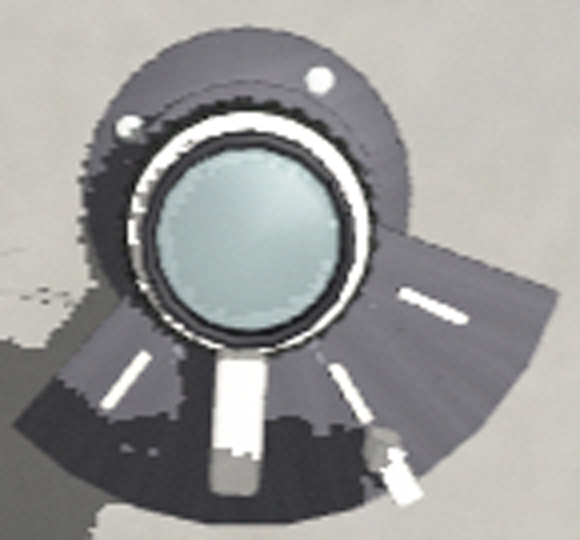

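Run:
```python
import pickle
from h import *
W=pickle.load(open("w1.pkl","rb"));c=np.array([.46806,-.1449])
for p in((241,370),(237,430),(235,482)):
    q=onz(W,(195+p[0]/4,85+p[1]/4),.096)[:2]-c;print(np.hypot(*q),np.arctan2(q[1],q[0])%6.2832,q+c)
```

```text
0.026635133707827503 2.9368087985621516 [ 0.44198141 -0.1394836 ]
0.03908290348379197 2.929679310784336 [ 0.42985137 -0.13667966]
0.0501452846267291 2.932275372865714 [ 0.41900924 -0.1344802 ]
```

The lever is at 2.932, so the joint is about 0.62. The marked stop direction is about 3.515. I'll grasp from above with the fingertips at z = 0.078, clear of the pointer top at 0.074.

Run:
```python
from g import *
ax=np.array([.467,-.144]);a=2.932;s=-1
P=lambda a,z:[*(ax+.038*np.array([np.cos(a),np.sin(a)])),z]
r.move_to(P(a,.13),ori(a,s)); r.gripper_to(.45,20)
print(r.get_t(),r.move_linear(P(a,.078),speed=.08,guard=6),r.get_eef_pos(),r.get_contact_force())
im=r.get_image("wrist");cv2.imwrite("pics/w2.png",im[:,:,::-1])
print(r.get_t())
```

```text
2.5833 False [ 0.43003327 -0.13617045  0.07832361] [-0.8173526  -0.34810874 -0.02855293]
3.4333
```

View pics/w2.png

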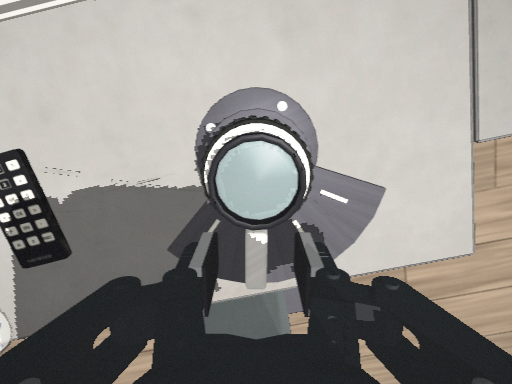

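The lever (256,262) stands centred between the open fingers (inner faces at about 212 and 300). I'll close on it and lead it round.

Run:
```python
from g import *
ax=np.array([.467,-.144]);s=-1;a0=2.932
P=lambda a,z:[*(ax+.038*np.array([np.cos(a),np.sin(a)])),z]
r.gripper_to(0,20);print("gap",r.get_finger_gap(),r.get_t(),r.get_contact_force())
for a in np.linspace(a0,3.515,9)[1:]:
    r.move_linear(P(a,.078),speed=.05,frame=ori(a,s))
    print(round(a,3),np.round(r.get_contact_force(),1),round(r.get_finger_gap(),3),r.get_t())
im=r.get_image("wrist");cv2.imwrite("pics/w3.png",im[:,:,::-1])
```

```text
gap 0.10651310552805163 3.7917 [-1.54827799 -0.69854984  5.2229056 ]
3.005 [-3.6 -0.7  6.3] 0.109 4.0417
3.078 [-1.1  0.2  5.9] 0.11 4.2917
3.151 [ 0.2 -0.3  6.4] 0.111 4.5417
3.224 [-0.7 -3.   6.1] 0.113 4.7917
3.296 [-0.7 -2.5  6.4] 0.108 5.0417
3.369 [-1.2 -3.5  6.1] 0.114 5.2917
3.442 [-2.2 -2.8  5.8] 0.112 5.5417
3.515 [-3.6 -2.9  6.5] 0.11 5.7917
```

View pics/w3.png

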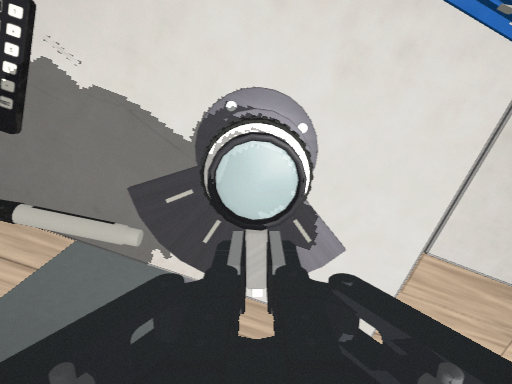

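The lever (257,260) is now in line with the pointer (258,294), with ticks showing at (180,196), (211,231) and (302,230). I'll release, rise and check.

```bash
python3 - <<'E'
from g import *
import pickle
ax=np.array([.467,-.144]);s=-1;a=3.515
P=lambda a,z:[*(ax+.038*np.array([np.cos(a),np.sin(a)])),z]
r.gripper_to(.45);r.dwell(.3)
r.move_linear(P(a,.19),speed=.1);r.dwell(.2)
p,R=r.get_eef_pos(),r.get_ee_rot()
im=r.get_image("wrist");cv2.imwrite("pics/w4.png",im[:,:,::-1])
pickle.dump(wristcam(p,np.array(R)),open("w4.pkl","wb"))
im=r.get_image("side");cv2.imwrite("pics/side4.png",im[:,:,::-1])
print(r.get_t(),p,r.get_contact_force())
E
python3 mw.py w4 195 85 340 225 | grep -A1 -E "glass|axis \["
python3 - <<'E'
import cv2,numpy as np
a=cv2.imread("pics/w4z.png")
b=cv2.imread("pics/side4.png")[130:310,210:320];b=cv2.resize(b,None,fx=2,fy=3)[:560,:]
o=np.zeros((560,800,3),np.uint8);o[:a.shape[0],:580]=a;o[:b.shape[0],580:]=b
cv2.imwrite("pics/z4.png",o)
E
```

```text
8.1 [ 0.43140508 -0.15777542  0.1896357 ] [-0.1181523  -0.05453638  0.25898807]
glass [ 235  124   46   45 1627] [257.16656423 145.93054702]
axis [ 0.46800572 -0.14441356  0.098     ]
[  195    85   145   140 10132] [284.3 151.6] [(0.058, np.float64(0.0266), np.float64(4.688)), (0.074, np.float64(0.0244), np.float64(4.755)), (0.096, np.float64(0.0215), np.float64(4.87))]
```

View pics/z4.png

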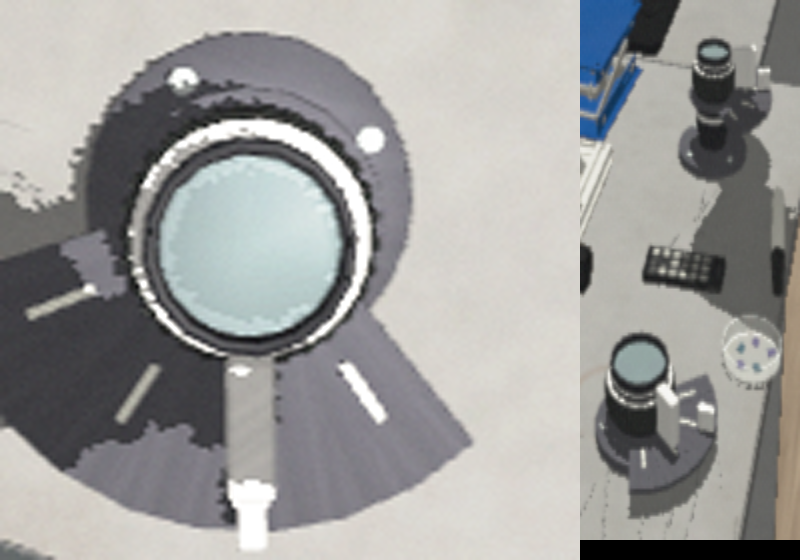

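With the gripper released, the lever (zoom 250,420) points straight at the pointer (zoom 252,520). The short lens looks unchanged and the hand is clear.

Run:
```python
import pickle
from h import *
from plant import r
W=pickle.load(open("w4.pkl","rb"));c=np.array([.46801,-.14441])
for p,z in(((250,375),.096),((250,475),.096),((252,530),.074)):
    q=onz(W,(195+p[0]/4,85+p[1]/4),z)[:2]-c;print(np.hypot(*q),np.arctan2(q[1],q[0])%6.2832)
r.hand_in()
```

```text
0.02628976248575577 3.526698366404797
0.04720353770514725 3.5222357144162304
0.06750323301432432 3.5285290647799257
the job is handed in; nothing more can be done
```

The taller lens's collar is now at the marked stop, and the job is handed in. I pinched its lever from above, led it one click counterclockwise from about 0.6 rad, then let go and raised the hand clear.

- **Alignment:** after release, the wrist camera put the lever at about 3.524 rad and the pointer at 3.529 rad, within 0.01 rad of each other. I only had the camera for this; I did not read the joint's value or speed directly.
- **Hand clear:** the tool force was about 0.3 N at the end, and the hand was well above the lens.
- **Shorter lens:** the arm did not go near it, and the side picture shows it looking the same as before; I did not measure its collar angle.
- **Time:** about 8.1 s of the 32 s allowed.
- **Disagreement:** the top and wrist cameras put the lens axis about 2 to 3 mm apart, roughly in line with the 2 mm calibration. I used a point between them. No check failed.

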